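# Nest the cleaning pots in the free tub

### The arm

A 6-joint arm with a two-finger parallel gripper is mounted at the origin on the work surface. World frame = base frame: x ahead of the robot, y to its left, z up, the work surface at z = 0. Lengths are in mm, angles in rad, forces in N, time in s.
With the tool pointing down it reaches from about 325 to 775 mm from the base axis. Payload 5.5 kg.
Tool frame: the origin (TCP) lies at the very end of the fingers, on their centre line; the grasp point (between the pads) lies 19 mm behind it (arm.tcp_to_grasp is the distance from the TCP to the grasp point, in mm); z points along the fingers, y is the line along which they close (so a half turn about z gives the same grasp; the last joint's range is limited). The gripper opens to 85 mm and grips with 20 to 120 N. Pads are 22 mm wide; open, the fingers measure 114 mm over their backs; the gripper's body (76 mm by 85 mm) begins 54 mm behind the grasp point. The pads swing forward as they close: fully open they stand 13 mm farther back than shut.
Start: joints at [1.121, 0.091, 1.231, -0, 1.82, -0.057], TCP at [229.672, 554.317, 231.275] pointing down, gripper open.
Joint ranges: [-2.87, 2.87], [-0.86, 2.18], [0.17, 2.46], [-1.51, 4.65], [0.06, 2.69], [-2.65, 2.65]. Speed limits (rad/s): [2.57, 2.57, 3.01, 3.14, 3.14, 3.14].

### API

Orientations are given as a unit quaternion [w, x, y, z].
In Python, from bench import sensors, capture, camera_info, arm gives the robot as it stands.
- The arm moves only by the tool arm_command, never from a script. Its argument "motion" is a list of rows, each an object with "travel": the shift along the tool's x, y, z in mm, a list of three; "dr": the turn, a rotation vector about the tool's x, y, z in degrees, a list of three; "hand": the opening, from 0 (shut) to 1 (fully open). A call has 1 to 12 rows; each row shifts and turns the commanded pose from where the row before left it, along the tool's axes as they then stand; what a row does not reach is not made up. A row lasts 1/12 s, in which the tool goes at most 41.7 mm and 7.16 degrees, less where a joint would pass 70% of its speed; a pose out of reach is approached as far as the arm can. A call with a gripper value outside its range is refused whole. The fingers move at their own pace and stop on an object; the grip force is fixed at half the most. Time passes only in rows, so rows that do not move let the fingers close. It gives the time, the measured TCP pose, the force, the opening and the grip force at its end, in the units of the state.
- sensors.observe(): the state, without advancing time (a new reading comes with each control period).
- capture(name): name is "side" or "top" or "wrist"; returns the picture (480x640x3 uint8, blue, green, red); there is no depth.
- camera_info(name): a dict with "camera_matrix" (3x3 intrinsics, pixels), "eye" and "rotation" of the camera in the world. Camera axes: x right, y down, z forward; pixel columns grow to the right and rows downward; lengths in mm; the calibration is good to about 2 mm. A picture is of the moment at which its call begins: read the wrist's pose just before it. camera_info takes no time and is no camera call; for the wrist camera it gives the pose at the moment of the call.
- arm.job_done(): hands the job in; it is judged then, once.
The state is a dict: "t": time; "q": joint angles; "qvel": joint speeds; "joint_efforts": joint torques, N m; "tool_pos": TCP position; "tcp_rot": TCP orientation; "contact_force": force on the tool from outside, world axes, zero at the start; "wrist_torque": the same for the moment, N m; "width": finger opening in mm; "finger_force": force on a finger pad.
Only numpy, scipy, OpenCV 4.12 (cv2) and the standard library are available. Lean on these libraries where they do the work, as an engineer would, in place of code of your own. Each camera call takes 0.05 s, during which the arm holds its last target. There are 200 camera calls.

### The job

Pack away the three open aluminium cleaning pots: nest them in size order in the bench tub that does not hold the brass spindle, the large pot standing in the tub, the middle pot in the large one and the small pot in the middle one, then close the small pot with the black lid, fully down. Someone has put the middle or the small pot straight into that tub, so it must come out before the large pot can go in. Leave the brass spindle where it is in its own tub and do not push the oil bottle, screwdriver or wrench about.

Things in the scene. Friction and masses are not known exactly. Their poses are not given: they have to be found in the camera images.
- tub_1: one of two identical round open steel tubs fixed to the bench: outer diameter 82, inner diameter 74, height 45 mm; its floor is level with the bench top. Origin at the centre of its floor, z up. At the start one tub holds the brass spindle, the other holds the middle or the small pot
- tub_2: the other, identical tub; same origin and sizes
- large_pot: open round aluminium pot, outer diameter 64, inner diameter 58, height 70 mm, wall 3, floor 4 mm thick, outer foot edge tapered; origin at the centre of its underside, z up. Standing in a tub it stands 25 mm proud of the tub's rim
- middle_pot: open round aluminium pot, outer diameter 50, inner diameter 44, height 91 mm, wall 3, floor 4 mm; origin at the centre of its underside, z up. Standing in the large pot its underside is 4 mm above the large pot's and it stands 25 mm proud of its rim
- small_pot: open round aluminium pot, outer diameter 36, inner diameter 30, height 112 mm, wall 3, floor 4 mm; origin at the centre of its underside, z up. Standing in the middle pot its underside is 4 mm above the middle pot's and it stands 25 mm proud of its rim
- lid: black round lid, 40 mm high: from below a plug of diameter 22 and height 10 mm, a disc of diameter 54 and thickness 5 mm, and a knob of diameter 20 mm from 21 to 40 mm above the underside. Origin at the centre of the plug's underside, z up; it stands on its plug on the bench. Closed, the disc lies on the small pot's rim, the origin 102 mm above the small pot's origin
- spindle: brass spindle being cleaned, diameter 40, height 92 mm, standing in one of the tubs; origin at the centre of its underside. To be left alone
- oil_bottle: white oil bottle with a blue cap, diameter 36, height 85 mm, standing on the bench; origin at the centre of its underside. To be left alone
- screwdriver: screwdriver with a red handle, 150 mm long, lying along its x axis, on the bench; origin under its middle. To be left alone
- wrench: steel wrench, 130 mm long, lying along its x axis on the bench; origin under its middle. To be left alone
Things that resemble listed ones, but are neither listed nor needed, are in the scene too. What is shaped like the large_pot but red is not meant.

How it is judged:
By the outcome, as a careful person would: the job done as asked, in the order asked, and still so for the second after the job is handed in, with the robot touching nothing.
It also fails if it takes over 72 s, if anything falls off the work surface, if the arm or the gripper's body presses on something with over 40 N, if the wrist force passes 120 N, or if a joint passes its speed limit or range.

## Working session

There is one attempt and no reset: what is moved stays moved. The work goes in short steps, Python scripts to look and compute and a tool call to move; the robot and the scene stay as the last step left them, time stands still between calls to the robot, and variables do not carry over. Pictures are saved under pics/ and viewed, at most 10 in all, crops included, and the job is handed in when it is done.

Besides the shell and the picture viewer there is one more tool, called after "Call:" as name([rows], argument=value, ...), one row to a line, values as JSON. arm_command: Moves the arm, as the interface text tells. Its arguments: {"type":"object","properties":{"motion":{"type":"array"}},"required":["motion"]}

```bash
mkdir -p pics; ls; python3 - <<'E'
from bench import sensors,capture,camera_info,arm
import cv2,numpy as np
for n in("top","side"):
    i=capture(n);cv2.imwrite(f"pics/{n}0.png",i);c=camera_info(n)
    print(n,{k:np.round(v,3).tolist() for k,v in c.items() if k in("camera_matrix","eye","rotation")})
s=sensors.observe();print(s)
E
```

```text
pics
top {'camera_matrix': [[453.284, 0.0, 319.596], [0.0, 453.284, 242.146], [0.0, 0.0, 1.0]], 'eye': [457.286, -19.215, 917.496], 'rotation': [0.031, -0.697, 0.716, -0.025]}
side {'camera_matrix': [[482.482, 0.0, 319.173], [0.0, 482.482, 238.937], [0.0, 0.0, 1.0]], 'eye': [394.743, -799.603, 508.756], 'rotation': [-0.497, 0.863, -0.076, 0.047]}
{'t': 0.1, 'q': array([ 1.12128813e+00,  9.18083108e-02,  1.23176819e+00,  1.53509185e-05,
        1.81977519e+00, -5.67442965e-02]), 'qvel': array([ 0.00069933,  0.00153392, -0.00434857, -0.00130506, -0.00080317,
        0.00035702]), 'joint_efforts': array([ 2.45387659e-03, -4.60217249e+01, -4.19216287e+01, -1.21645780e-04,
        1.06553111e-02,  2.04163939e-05]), 'tool_pos': array([229.56182234, 554.08489119, 230.2475736 ]), 'tcp_rot': array([-2.27462953e-04,  1.95120184e-01,  9.80778946e-01, -8.49629426e-04]), 'contact_force': array([ 0.12484348, -0.44937105, -0.7092049 ]), 'wrist_torque': array([ 0.02232713, -0.02718796,  0.02272391]), 'finger_force': 0.0, 'width': 85.29877774631429}
```

View pics/top0.png

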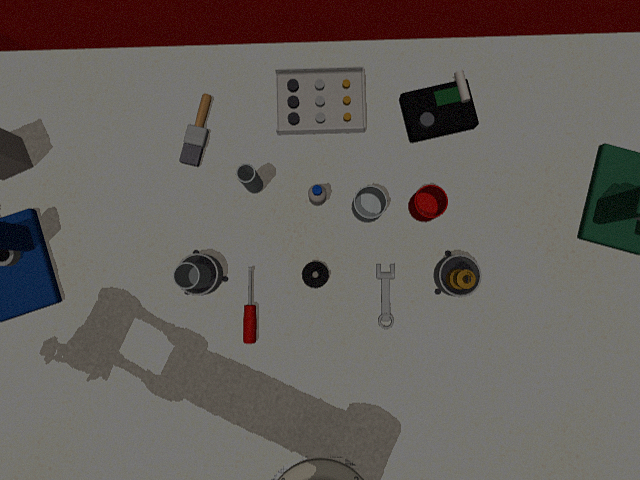

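View pics/side0.png

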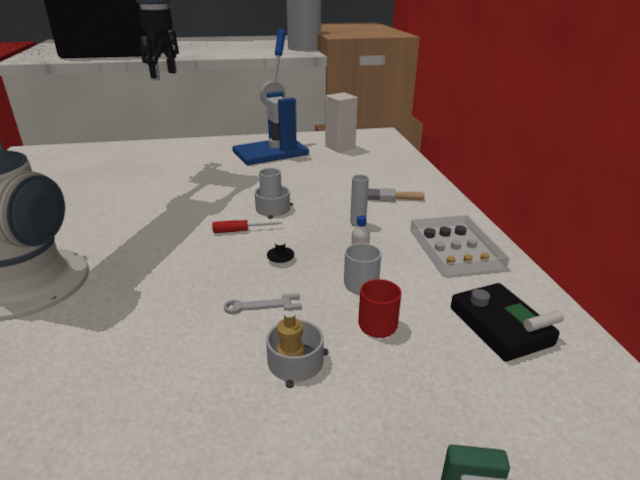

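The top view shows the middle-sized pot in the left tub at (187,274) and tub (198,273). Candidates: the free thin pot at (249,178) is the small pot. The grey wide pot at (370,203) is the large one, and the red one at (428,202) is a decoy. The lid is at (315,274), though there are dark discs in the tray. The spindle tub is at (457,274). I'll measure the rims and check the choice in a crop.

```bash
cat > h.py <<'E'
import numpy as np,cv2
from scipy.spatial.transform import Rotation as R
from bench import sensors,capture,camera_info,arm
def Rm(c):
    r=np.array(c["rotation"]); return r if r.shape==(3,3) else R.from_quat(r[[1,2,3,0]]).as_matrix()
def ray(c,px,z):
    d=Rm(c)@np.linalg.inv(c["camera_matrix"])@np.array([px[0],px[1],1.]); e=np.array(c["eye"])
    return e+d*(z-e[2])/d[2]
def proj(c,P):
    p=np.array(c["camera_matrix"])@Rm(c).T@(np.array(P,float)-c["eye"]); return p[:2]/p[2]
E
python3 - <<'E'
from h import *
c=camera_info("top")
im=np.mean([capture("top").astype(float) for _ in range(4)],0).astype(np.uint8)
cv2.imwrite("pics/topavg.png",im)
S=4;x0,y0,x1,y1=160,140,420,320
g=cv2.resize(im[y0:y1,x0:x1],None,fx=S,fy=S,interpolation=cv2.INTER_CUBIC)
gg=cv2.convertScaleAbs(g,alpha=1.6)
gr=cv2.GaussianBlur(cv2.cvtColor(gg,cv2.COLOR_BGR2GRAY),(7,7),0)
obj={"middle":((187,274),91,50),"tub":((198,273),45,82),"large":((370,203),70,64),"small":((247,173),112,36),"lid":((315,274),15,54)}
for n,(p,h,D) in obj.items():
    r=453.3*D/2/(917.5-h)*S
    m=int(r*1.7);cx,cy=int((p[0]-x0)*S),int((p[1]-y0)*S)
    X,Y=max(cx-m,0),max(cy-m,0);roi=gr[Y:cy+m,X:cx+m]
    k=cv2.HoughCircles(roi,cv2.HOUGH_GRADIENT_ALT if 0 else cv2.HOUGH_GRADIENT,1,8,param1=60,param2=12,minRadius=int(r*.92),maxRadius=int(r*1.08))
    print(n,"r exp",round(r,1))
    if k is None: continue
    for j,(a,b,q) in enumerate(k[0][:3]):
        a+=X;b+=Y;u=((a+.5)/S-.5+x0,(b+.5)/S-.5+y0)
        print("  ",np.round(u,1),round(float(q),1),np.round(ray(c,u,h),1))
        if j==0: cv2.circle(gg,(int(a),int(b)),int(q),(0,255,0),1)
cv2.imwrite("pics/crop1.png",cv2.resize(gg,(800,554)))
E
```

```text
middle r exp 54.8
   [186.  276.2] 50.7 [467.3 231.6  91. ]
   [185.5 274.2] 50.7 [471.  232.5  91. ]
   [188.2 274.5] 58.4 [470.4 227.4  91. ]
tub r exp 85.2
   [196. 273.] 80.4 [473.6 226.2  45. ]
   [196. 275.] 81.5 [469.7 226.2  45. ]
   [202.5 273.8] 80.4 [471.8 213.7  45. ]
large r exp 68.5
   [369.5 200.2] 64.7 [ 601.5 -109.7   70. ]
   [370.8 202. ] 64.6 [ 598.1 -111.9   70. ]
   [368.8 202.2] 72.4 [ 597.7 -108.1   70. ]
small r exp 40.5
   [245.  172.8] 39.1 [650.8 117.8 112. ]
   [243.2 171.5] 40.1 [653.2 120.9 112. ]
   [246.2 171. ] 39.1 [654.  115.5 112. ]
lid r exp 54.2
   [314.8 274.2] 52.9 [465.4  -1.7  15. ]
   [315.5 272. ] 49.7 [469.9  -3.3  15. ]
```

View pics/crop1.png

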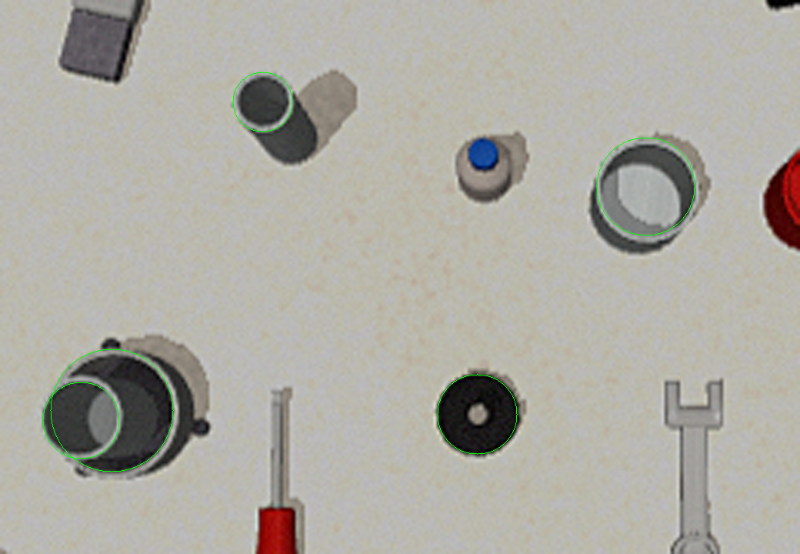

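The crop confirms the choices. The middle pot's rim is at crop (84,418) in the left tub, the small pot is free at crop (263,101), the grey large pot is at (646,188), and the lid is at (477,413). I'll go above the left tub.

Call:
arm_command([
  {"travel": [-35,-22,0],"dr": [0,0,0],"hand": 1},
  {"travel": [-35,-22,0],"dr": [0,0,0],"hand": 1},
  {"travel": [-35,-22,0],"dr": [0,0,0],"hand": 1},
  {"travel": [-35,-22,0],"dr": [0,0,0],"hand": 1},
  {"travel": [-35,-22,0],"dr": [0,0,0],"hand": 1},
  {"travel": [-35,-22,0],"dr": [0,0,0],"hand": 1},
  {"travel": [-35,-22,0],"dr": [0,0,0],"hand": 1},
  {"travel": [-35,-22,0],"dr": [0,0,0],"hand": 1},
  {"travel": [-35,-22,0],"dr": [0,0,0],"hand": 1},
  {"travel": [-35,-22,0],"dr": [0,0,0],"hand": 1},
])

```text
t: 1.13
tool_pos: [469.5, 215.2, 231.5]
tcp_rot: [0.0, 0.195, 0.981, 0.0]
contact_force: [0.9, 0.3, 0.4]
width: 85.7
finger_force: 0.0
```

Call:
arm_command([
  {"travel": [0,0,0],"dr": [0,0,6.75],"hand": 1},
  {"travel": [0,0,0],"dr": [0,0,6.75],"hand": 1},
  {"travel": [0,0,0],"dr": [0,0,6.75],"hand": 1},
  {"travel": [0,0,0],"dr": [0,0,6.75],"hand": 1},
  {"travel": [0,0,0],"dr": [0,0,6.75],"hand": 1},
  {"travel": [0,0,0],"dr": [0,0,6.75],"hand": 1},
  {"travel": [0,0,0],"dr": [0,0,6.75],"hand": 1},
  {"travel": [0,0,0],"dr": [0,0,6.75],"hand": 1},
  {"travel": [0,0,0],"dr": [0,0,6.75],"hand": 1},
  {"travel": [0,0,0],"dr": [0,0,6.75],"hand": 1},
  {"travel": [0,0,0],"dr": [0,0,0],"hand": 1},
])

```text
t: 2.05
tool_pos: [468.8, 217.1, 231.3]
tcp_rot: [0.0, 0.709, 0.706, 0.0]
contact_force: [-0.6, -1.1, -0.0]
width: 85.7
finger_force: 0.0
```

```bash
python3 - <<'E'
from h import *
s=sensors.observe();c=camera_info("wrist");i=capture("wrist");cv2.imwrite("pics/w1.png",i)
M=R.from_quat(s["tcp_rot"][[1,2,3,0]]).as_matrix()
print(s["t"],s["tool_pos"],M.round(3).tolist(),s["contact_force"])
print(c["camera_matrix"],c["eye"],Rm(c).round(2).tolist())
print("tub",proj(c,(470,216,45)),"mid",proj(c,(468,228,91)))
E
```

```text
2.05 [468.7871017  217.08082297 231.2752086 ] [[0.004, 1.0, 0.0], [1.0, -0.004, -0.0], [-0.0, 0.0, -1.0]] [-0.61923992 -1.06033725 -0.00979447]
[[381.25591875   0.         316.30398837]
 [  0.         381.25591875 243.43669277]
 [  0.           0.           1.        ]] [469.76093603 283.16853594 372.43704739] [[1.0, -0.01, -0.0], [-0.01, -0.96, -0.26], [-0.0, 0.26, -0.96]]
tub [317.18837916 218.47983936] mid [314.55097334 215.13825672]
```

View pics/w1.png

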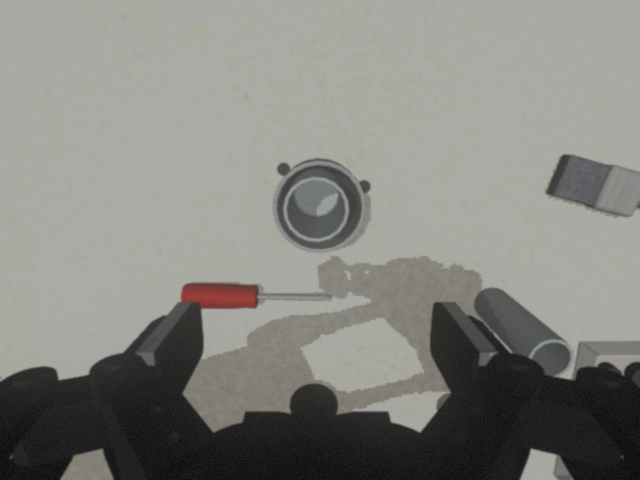

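The wrist view shows the tub rim at about (318,205), the middle pot's rim at (317,210), and the small pot's rim at (549,357) at lower right. I'll compute positions from circle edges here.

```bash
cat >> h.py <<'E'
def rim(img,c,p,h,D,tol=.07,S=4,n=4,verbose=1):
    """Hough circles of known size around pixel p -> world at height h, strongest first"""
    depth=(Rm(c).T@(ray(c,p,h)-c["eye"]))[2]
    r=c["camera_matrix"][0][0]*D/2/depth; m=int(r*1.5)+4
    x0,y0=max(int(p[0])-m,0),max(int(p[1])-m,0)
    g=cv2.resize(cv2.cvtColor(img[y0:y0+2*m,x0:x0+2*m],cv2.COLOR_BGR2GRAY),None,fx=S,fy=S,interpolation=cv2.INTER_CUBIC)
    g=cv2.normalize(cv2.GaussianBlur(g,(7,7),0),None,0,255,cv2.NORM_MINMAX)
    k=cv2.HoughCircles(g,cv2.HOUGH_GRADIENT,1,6,param1=80,param2=10,minRadius=int(r*S*(1-tol)),maxRadius=int(r*S*(1+tol)))
    out=[]
    for a,b,q in ([] if k is None else k[0][:n]):
        u=((a+.5)/S-.5+x0,(b+.5)/S-.5+y0); out.append((u,ray(c,u,h)))
        if verbose: print("  ",np.round(u,1),round(float(q)/S,1),"exp",round(r,1),np.round(ray(c,u,h),1))
    return out
E
python3 - <<'E'
from h import *
i=cv2.imread("pics/w1.png");c=camera_info("wrist")
print("mid out");rim(i,c,(317,210),91,50);print("mid in");rim(i,c,(317,210),91,44)
print("tub");rim(i,c,(318,205),45,82);print("tub in");rim(i,c,(318,205),45,74)
print("small");rim(i,c,(549,357),112,36);print("as small in tub");print(ray(c,(317,210),91),ray(c,(318,205),45),ray(c,(549,357),112))
E
```

```text
mid out
   [315.8 208.8] 32.7 exp 33.4 [468.8 232.8  91. ]
   [317.8 209.5] 31.1 exp 33.4 [470.3 232.3  91. ]
   [315.8 212.5] 35.6 exp 33.4 [468.8 230.   91. ]
   [312.8 209.5] 35.6 exp 33.4 [466.6 232.3  91. ]
mid in
   [315.8 209.2] 29.0 exp 29.4 [468.8 232.5  91. ]
   [313.5 208.8] 30.8 exp 29.4 [467.1 232.8  91. ]
   [317.2 207.8] 30.8 exp 29.4 [469.9 233.6  91. ]
   [315.8 210.8] 30.8 exp 29.4 [468.8 231.3  91. ]
tub
   [319.  204.5] 44.0 exp 47.3 [471.6 228.3  45. ]
   [316.5 206.8] 44.5 exp 47.3 [469.4 226.4  45. ]
   [319.  206.8] 45.9 exp 47.3 [471.6 226.4  45. ]
   [318.8 202.5] 44.3 exp 47.3 [471.3 230.1  45. ]
tub in
   [319.  207.5] 42.6 exp 42.7 [471.6 225.7  45. ]
   [318.5 204.5] 44.0 exp 42.7 [471.1 228.3  45. ]
   [318.8 206. ] 42.5 exp 42.7 [471.3 227.   45. ]
   [316.5 206.8] 44.5 exp 42.7 [469.4 226.4  45. ]
small
   [553.2 364.8] 22.5 exp 23.3 [653.2 114.4 112. ]
   [552.  363.8] 24.3 exp 23.3 [652.1 115.3 112. ]
   [547.8 353.8] 22.3 exp 23.3 [647.4 124.  112. ]
   [549.8 362.2] 21.6 exp 23.3 [650.1 116.6 112. ]
as small in tub
[469.76063324 231.90280321  91.        ] [470.68949634 227.91119757  45.        ] [648.78874966 121.1567476  112.        ]
```

The two views agree: tub ≈ (471,227), middle pot ≈ (469,231), small pot ≈ (651,117). I'll grasp the middle pot 20 mm below its rim.

Call:
arm_command([
  {"travel": [7,0,25],"dr": [0,0,0],"hand": 1},
  {"travel": [7,0,30],"dr": [0,0,0],"hand": 1},
  {"travel": [0,0,35],"dr": [0,0,0],"hand": 1},
  {"travel": [0,0,35],"dr": [0,0,0],"hand": 1},
  {"travel": [0,0,35],"dr": [0,0,0],"hand": 1},
  {"travel": [0,0,0],"dr": [0,0,0],"hand": 0},
  {"travel": [0,0,0],"dr": [0,0,0],"hand": 0},
  {"travel": [0,0,0],"dr": [0,0,0],"hand": 0},
  {"travel": [0,0,0],"dr": [0,0,0],"hand": 0},
  {"travel": [0,0,0],"dr": [0,0,0],"hand": 0},
  {"travel": [0,0,0],"dr": [0,0,0],"hand": 0},
])

```text
t: 3.02
tool_pos: [470.4, 231.8, 74.5]
tcp_rot: [0.001, 0.707, 0.707, 0.002]
contact_force: [-0.6, -0.4, 7.0]
width: 46.9
finger_force: 62.4
```

Call:
arm_command([
  {"travel": [0,0,-15],"dr": [0,0,0],"hand": 0},
  {"travel": [0,0,-25],"dr": [0,0,0],"hand": 0},
  {"travel": [0,0,-30],"dr": [0,0,0],"hand": 0},
  {"travel": [0,0,-20],"dr": [0,0,0],"hand": 0},
  {"travel": [0,0,0],"dr": [0,0,0],"hand": 0},
])

```text
t: 3.43
tool_pos: [471.0, 232.0, 167.9]
tcp_rot: [0.002, 0.707, 0.707, 0.005]
contact_force: [0.2, 0.3, 1.1]
width: 47.0
finger_force: 62.3
```

```bash
python3 - <<'E'
from h import *
s=sensors.observe();c=camera_info("wrist");i=capture("wrist");cv2.imwrite("pics/w2.png",i)
cv2.imwrite("pics/s2.png",capture("side"));cs=camera_info("side")
print(s["t"],s["tool_pos"],s["contact_force"],s["width"])
z=s["tool_pos"][2]+20
print("pred rim",proj(c,(s["tool_pos"][0],s["tool_pos"][1],z)))
p=proj(cs,s["tool_pos"]);print(p)
j=cv2.imread("pics/s2.png");x,y=int(p[0]),int(p[1])
a=cv2.resize(j[max(y-75,0):y+75,x-75:x+75],(400,400));b=cv2.resize(i[200:480,180:460],(400,400))
cv2.imwrite("pics/m2.png",np.hstack([a,b]))
E
```

```text
3.4333 [470.97080254 231.9573844  167.87956294] [0.19590412 0.33728765 1.10518471] 47.01569254538164
pred rim [315.246677   333.14696179]
[268.5790254  138.41695516]
```

View pics/m2.png

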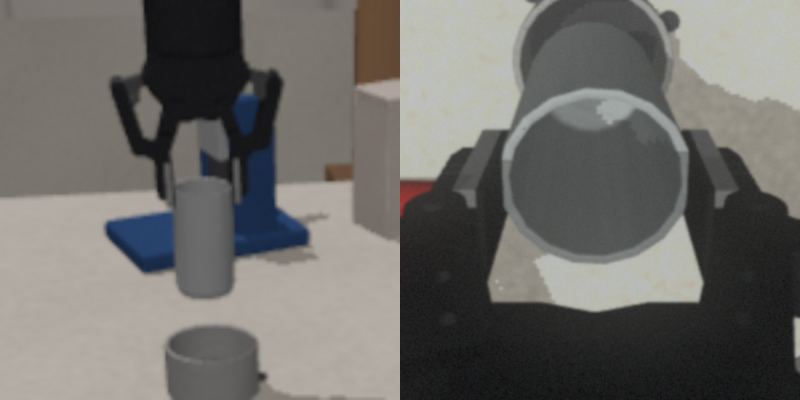

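The side and wrist views show the middle pot held upright, with its rim at wrist (316,322), about 4 mm to +y of the TCP. I'll park it at about (575,240), then go over the large pot.

Call:
arm_command([
  {"travel": [0,25,0],"dr": [0,0,0],"hand": 0},
  {"travel": [2,30,0],"dr": [0,0,0],"hand": 0},
  {"travel": [2,30,20],"dr": [0,0,0],"hand": 0},
  {"travel": [0,20,25],"dr": [0,0,0],"hand": 0},
  {"travel": [0,0,25],"dr": [0,0,0],"hand": 0},
  {"travel": [0,0,15],"dr": [0,0,0],"hand": 0},
  {"travel": [0,0,5],"dr": [0,0,0],"hand": 0},
  {"travel": [0,0,0],"dr": [0,0,0],"hand": 0},
  {"travel": [0,0,0],"dr": [0,0,0],"hand": 0},
])

```text
t: 4.28
tool_pos: [572.3, 234.5, 73.2]
tcp_rot: [-0.001, 0.707, 0.707, -0.001]
contact_force: [-10.2, -3.3, 17.5]
width: 47.0
finger_force: 67.3
```

Call:
arm_command([
  {"travel": [0,0,-2],"dr": [0,0,0],"hand": 0},
  {"travel": [0,0,0],"dr": [0,0,0],"hand": 1},
  {"travel": [0,0,0],"dr": [0,0,0],"hand": 1},
  {"travel": [0,0,0],"dr": [0,0,0],"hand": 1},
  {"travel": [0,0,0],"dr": [0,0,0],"hand": 1},
  {"travel": [0,0,-20],"dr": [0,0,0],"hand": 1},
  {"travel": [0,0,-35],"dr": [0,0,0],"hand": 1},
  {"travel": [0,0,-40],"dr": [0,0,0],"hand": 1},
  {"travel": [0,0,-40],"dr": [0,0,0],"hand": 1},
  {"travel": [0,0,0],"dr": [0,0,0],"hand": 1},
  {"travel": [0,0,0],"dr": [0,0,0],"hand": 1},
])

```text
t: 5.2
tool_pos: [575.2, 235.6, 212.2]
tcp_rot: [0.002, 0.707, 0.707, 0.003]
contact_force: [0.4, -1.1, -0.4]
width: 85.6
finger_force: 0.0
```

```bash
cat >> h.py <<'E'
def look(name,*items):
    s=sensors.observe();c=camera_info("wrist");i=capture("wrist");cv2.imwrite(f"pics/{name}.png",i)
    print("t",s["t"],"tcp",np.round(s["tool_pos"],1),"F",np.round(s["contact_force"],1))
    for n,P,D in items:
        p=proj(c,P);print(n,np.round(p,1));rim(i,c,p,P[2],D)
    return i,c
E
python3 - <<'E'
from h import *
look("w3",("mid",(572,239,91),50),("mid in",(572,239,91),44),("tub in",(471,227,45),74),("small",(651,117,112),36))
E
```

```text
t 5.2 tcp [575.2 235.6 212.2] F [ 0.4 -1.1 -0.4]
mid [310.  231.1]
   [311.5 235.8] 34.2 exp 35.3 [573.1 235.6  91. ]
   [312.5 232. ] 33.2 exp 35.3 [573.8 238.4  91. ]
   [311.5 237.8] 35.9 exp 35.3 [573.1 234.2  91. ]
   [311.5 230.5] 33.7 exp 35.3 [573.1 239.5  91. ]
mid in [310.  231.1]
   [311.2 233.2] 31.7 exp 31.1 [572.9 237.5  91. ]
   [311.2 234.8] 30.5 exp 31.1 [572.9 236.4  91. ]
   [312.8 234. ] 32.3 exp 31.1 [574.  236.9  91. ]
   [312.8 235.5] 29.2 exp 31.1 [573.9 235.8  91. ]
tub in [189.  232.7]
   [193.8 228.8] 47.3 exp 44.5 [475.2 230.4  45. ]
   [187.5 237.5] 47.1 exp 44.5 [469.4 222.9  45. ]
   [201.  227.2] 47.1 exp 44.5 [481.3 231.6  45. ]
   [190.2 232.8] 45.7 exp 44.5 [472. 227.  45.]
small [417.5 398.1]
   [415.2 390.8] 25.9 exp 24.3 [648.9 123.3 112. ]
   [417.2 398.8] 23.9 exp 24.3 [650.9 116.4 112. ]
   [416.8 393.2] 23.0 exp 24.3 [650.2 121.1 112. ]
   [415.8 401.8] 23.9 exp 24.3 [649.9 113.8 112. ]
```

Call:
arm_command([
  {"travel": [-25,0,0],"dr": [0,0,0],"hand": 1},
  {"travel": [-38,0,0],"dr": [0,0,0],"hand": 1},
  {"travel": [-38,3,0],"dr": [0,0,0],"hand": 1},
  {"travel": [-38,5,0],"dr": [0,0,0],"hand": 1},
  {"travel": [-38,5,0],"dr": [0,0,0],"hand": 1},
  {"travel": [-38,5,0],"dr": [0,0,0],"hand": 1},
  {"travel": [-38,5,0],"dr": [0,0,0],"hand": 1},
  {"travel": [-38,2,0],"dr": [0,0,0],"hand": 1},
  {"travel": [-35,0,0],"dr": [0,0,0],"hand": 1},
  {"travel": [-20,0,0],"dr": [0,0,0],"hand": 1},
  {"travel": [0,0,0],"dr": [0,0,0],"hand": 1},
  {"travel": [0,0,0],"dr": [0,0,0],"hand": 1},
])

```text
t: 6.25
tool_pos: [598.0, -111.8, 205.5]
tcp_rot: [-0.002, 0.708, 0.706, -0.001]
contact_force: [-0.4, 0.2, -0.3]
width: 85.6
finger_force: 0.0
```

```bash
python3 - <<'E'
from h import *
look("w4",("large",(600,-111,70),64),("large in",(600,-111,70),58))
E
```

```text
t 6.25 tcp [ 598.  -111.8  205.5] F [-0.4  0.2 -0.3]
large [319.1 230. ]
   [318.  228.5] 41.7 exp 42.9 [ 599.2 -109.9   70. ]
   [319.  226.5] 39.8 exp 42.9 [ 600.  -108.3   70. ]
   [320.  227.8] 40.0 exp 42.9 [ 600.7 -109.3   70. ]
   [316.5 225.8] 40.6 exp 42.9 [ 598.1 -107.8   70. ]
large in [319.1 230. ]
   [318.5 228. ] 38.0 exp 38.9 [ 599.6 -109.5   70. ]
   [318.2 225.8] 39.7 exp 38.9 [ 599.4 -107.8   70. ]
   [316.8 226.8] 39.7 exp 38.9 [ 598.3 -108.5   70. ]
   [317.  228.2] 37.7 exp 38.9 [ 598.5 -109.7   70. ]
```

View pics/w4.png

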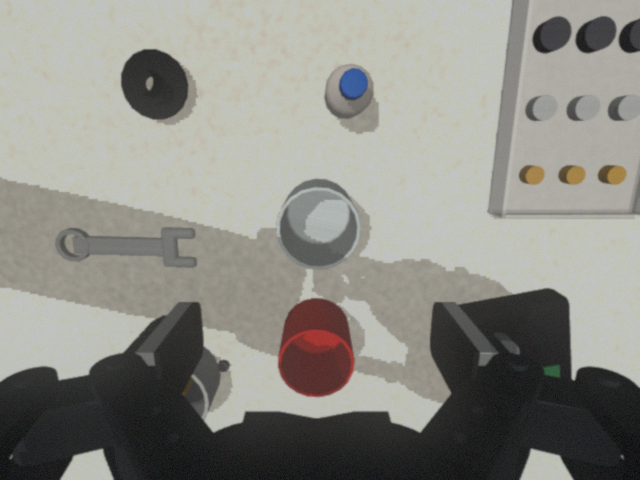

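The large grey pot is centred at wrist pixel (318,228), world (599.3,-109.5). The red decoy is in front of it at (316,350), and the bottle and wrench are clear of the fingers. I'll grasp it.

Call:
arm_command([
  {"travel": [2,1,25],"dr": [0,0,0],"hand": 1},
  {"travel": [0,0,35],"dr": [0,0,0],"hand": 1},
  {"travel": [0,0,35],"dr": [0,0,0],"hand": 1},
  {"travel": [0,0,35],"dr": [0,0,0],"hand": 1},
  {"travel": [0,0,24],"dr": [0,0,0],"hand": 1},
  {"travel": [0,0,0],"dr": [0,0,0],"hand": 1},
  {"travel": [0,0,0],"dr": [0,0,0],"hand": 0},
  {"travel": [0,0,0],"dr": [0,0,0],"hand": 0},
  {"travel": [0,0,0],"dr": [0,0,0],"hand": 0},
  {"travel": [0,0,0],"dr": [0,0,0],"hand": 0},
  {"travel": [0,0,0],"dr": [0,0,0],"hand": 0},
])

```text
t: 7.22
tool_pos: [601.2, -109.1, 57.0]
tcp_rot: [0.002, 0.707, 0.707, 0.001]
contact_force: [-0.2, 1.1, 4.8]
width: 61.2
finger_force: 65.9
```

Call:
arm_command([
  {"travel": [0,0,-15],"dr": [0,0,0],"hand": 0},
  {"travel": [0,0,-30],"dr": [0,0,0],"hand": 0},
  {"travel": [0,0,-35],"dr": [0,0,0],"hand": 0},
  {"travel": [0,0,-35],"dr": [0,0,0],"hand": 0},
  {"travel": [0,0,-20],"dr": [0,0,0],"hand": 0},
  {"travel": [0,0,0],"dr": [0,0,0],"hand": 0},
  {"travel": [0,0,0],"dr": [0,0,0],"hand": 0},
])

```text
t: 7.8
tool_pos: [600.5, -109.2, 191.0]
tcp_rot: [0.002, 0.707, 0.707, 0.001]
contact_force: [1.1, -0.7, -1.7]
width: 61.3
finger_force: 65.8
```

```bash
python3 - <<'E'
from h import *
s=sensors.observe();t=s["tool_pos"];print(s["width"])
look("w5",("large",t+[0,2,20],64),("large in",t+[0,2,20],58))
E
```

```text
61.32112185419524
t 7.8 tcp [ 600.5 -109.2  191. ] F [ 1.1 -0.7 -1.7]
large [314.9 328.3]
   [317.5 332.2] 84.8 exp 91.2 [ 601.4 -108.7  211. ]
   [315.8 314.8] 87.1 exp 91.2 [ 600.8 -101.9  211. ]
   [317.2 335.2] 87.2 exp 91.2 [ 601.3 -109.9  211. ]
   [314.5 315.8] 85.6 exp 91.2 [ 600.4 -102.3  211. ]
large in [314.9 328.3]
   [315.8 314.5] 87.3 exp 82.6 [ 600.8 -101.9  211. ]
   [313.8 316.2] 84.8 exp 82.6 [ 600.1 -102.5  211. ]
   [318.5 332.8] 84.5 exp 82.6 [ 601.8 -108.9  211. ]
   [317.5 336.2] 88.1 exp 82.6 [ 601.4 -110.3  211. ]
```

```bash
python3 - <<'E'
from h import *
t=sensors.observe()["tool_pos"];c=camera_info("wrist");i=cv2.imread("pics/w5.png")
for D in(64,58):rim(i,c,proj(c,t+[0,3,13]),t[2]+13,D,tol=.03)
cv2.imwrite("pics/c5.png",cv2.resize(i[200:440,180:460],(560,480)))
E
```

```text
[314.  316.5] 84.7 exp 87.0 [ 599.4 -105.9  201.5]
   [315.2 314.8] 86.9 exp 87.0 [ 599.8 -105.2  201.5]
   [317.5 335.8] 87.7 exp 87.0 [ 600.7 -113.7  201.5]
   [317.5 332. ] 84.7 exp 87.0 [ 600.7 -112.2  201.5]
   [319. 321.] 79.8 exp 78.8 [ 601.2 -107.7  201.5]
   [320.5 329.5] 80.8 exp 78.8 [ 601.8 -111.2  201.5]
   [313.  322.2] 79.5 exp 78.8 [ 599.  -108.2  201.5]
   [311.8 330. ] 80.3 exp 78.8 [ 598.5 -111.4  201.5]
```

View pics/c5.png

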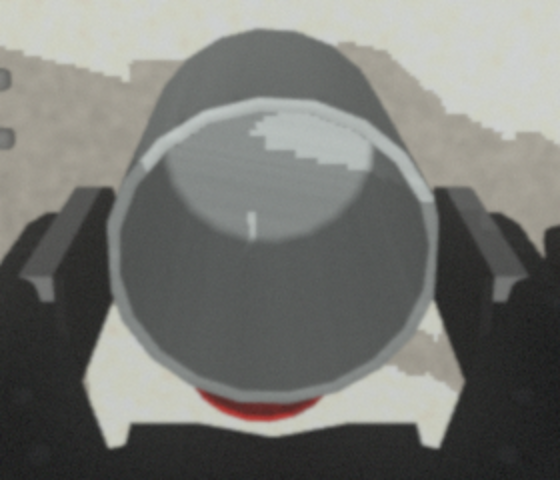

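The large pot is held upright, its rim centred at about wrist pixel (316,328), roughly 2 mm to -y of the TCP. I'll carry it over the empty tub.

Call:
arm_command([
  {"travel": [20,-7,0],"dr": [0,0,0],"hand": 0},
  {"travel": [32,-12,0],"dr": [0,0,0],"hand": 0},
  {"travel": [36,-14,0],"dr": [0,0,0],"hand": 0},
  {"travel": [36,-14,0],"dr": [0,0,0],"hand": 0},
  {"travel": [36,-14,0],"dr": [0,0,0],"hand": 0},
  {"travel": [36,-14,0],"dr": [0,0,0],"hand": 0},
  {"travel": [36,-14,0],"dr": [0,0,0],"hand": 0},
  {"travel": [36,-14,0],"dr": [0,0,0],"hand": 0},
  {"travel": [32,-12,0],"dr": [0,0,0],"hand": 0},
  {"travel": [25,-9,0],"dr": [0,0,0],"hand": 0},
  {"travel": [13,-5,0],"dr": [0,0,0],"hand": 0},
  {"travel": [0,0,0],"dr": [0,0,0],"hand": 0},
])

```text
t: 8.85
tool_pos: [468.5, 231.5, 186.1]
tcp_rot: [-0.002, 0.706, 0.709, -0.002]
contact_force: [-0.3, -0.2, -1.8]
width: 61.3
finger_force: 65.9
```

Call:
arm_command([
  {"travel": [0,0,20],"dr": [0,0,0],"hand": 0},
  {"travel": [0,0,30],"dr": [0,0,0],"hand": 0},
  {"travel": [0,0,20],"dr": [0,0,0],"hand": 0},
  {"travel": [0,0,0],"dr": [0,0,0],"hand": 0},
  {"travel": [0,0,0],"dr": [0,0,0],"hand": 0},
  {"travel": [0,0,0],"dr": [0,0,0],"hand": 0},
])

```text
t: 9.35
tool_pos: [471.1, 228.7, 119.7]
tcp_rot: [0.0, 0.707, 0.707, -0.0]
contact_force: [0.7, -1.2, -0.5]
width: 61.4
finger_force: 66.0
```

```bash
python3 - <<'E'
from h import *
s=sensors.observe();t=s["tool_pos"]
i,c=look("w6")
cs=camera_info("side");j=capture("side");p=proj(cs,(471,227,60)).astype(int)
ct=camera_info("top");k=capture("top");q=proj(ct,(471,227,60)).astype(int)
a=lambda im,p,m:cv2.resize(im[p[1]-m:p[1]+m,p[0]-m:p[0]+m],(400,400),interpolation=cv2.INTER_CUBIC)
cv2.imwrite("pics/m6.png",np.hstack([a(j,p,60),a(k,q,60)]))
print(proj(cs,(471,227,45)),p,proj(cs,[*t[:2],t[2]-56]),t)
E
```

```text
t 9.35 tcp [471.1 228.7 119.7] F [ 0.7 -1.2 -0.5]
[271.25250635 190.5218856 ] [270 184] [270.88411479 182.76694345] [471.12843417 228.6509993  119.73817158]
```

View pics/m6.png

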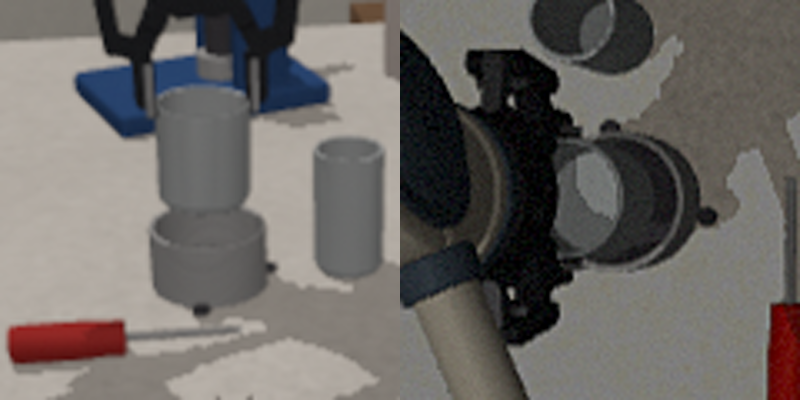

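The side crop shows the large pot above the tub: pot centre at crop x 204, tub at 208. So I shift about +1.5 mm in x and lower gently.

Call:
arm_command([
  {"travel": [0,1.5,12],"dr": [0,0,0],"hand": 0},
  {"travel": [0,0,12],"dr": [0,0,0],"hand": 0},
  {"travel": [0,0,8],"dr": [0,0,0],"hand": 0},
  {"travel": [0,0,0],"dr": [0,0,0],"hand": 0},
  {"travel": [0,0,0],"dr": [0,0,0],"hand": 0},
  {"travel": [0,0,0],"dr": [0,0,0],"hand": 0},
])

```text
t: 10.0
tool_pos: [472.3, 229.1, 87.2]
tcp_rot: [-0.0, 0.707, 0.707, -0.0]
contact_force: [0.3, 0.4, -1.7]
width: 61.7
finger_force: 66.0
```

Call:
arm_command([
  {"travel": [0,0,10],"dr": [0,0,0],"hand": 0},
  {"travel": [0,0,10],"dr": [0,0,0],"hand": 0},
  {"travel": [0,0,7],"dr": [0,0,0],"hand": 0},
  {"travel": [0,0,0],"dr": [0,0,0],"hand": 0},
  {"travel": [0,0,0],"dr": [0,0,0],"hand": 0},
  {"travel": [0,0,0],"dr": [0,0,0],"hand": 0},
])

```text
t: 10.5
tool_pos: [472.3, 229.1, 60.3]
tcp_rot: [-0.0, 0.707, 0.707, -0.0]
contact_force: [0.5, 0.2, -0.7]
width: 61.3
finger_force: 66.0
```

Call:
arm_command([
  {"travel": [0,0,3],"dr": [0,0,0],"hand": 0},
  {"travel": [0,0,2],"dr": [0,0,0],"hand": 0},
  {"travel": [0,0,0],"dr": [0,0,0],"hand": 0},
  {"travel": [0,0,0],"dr": [0,0,0],"hand": 0},
])

```text
t: 10.83
tool_pos: [472.8, 229.5, 57.0]
tcp_rot: [0.0, 0.707, 0.707, 0.001]
contact_force: [-3.0, -0.5, 5.6]
width: 61.2
finger_force: 66.8
```

It has touched down at z 57, as expected. I'll release, rise and look.

Call:
arm_command([
  {"travel": [0,0,0],"dr": [0,0,0],"hand": 1},
  {"travel": [0,0,0],"dr": [0,0,0],"hand": 1},
  {"travel": [0,0,0],"dr": [0,0,0],"hand": 1},
  {"travel": [0,0,0],"dr": [0,0,0],"hand": 1},
  {"travel": [0,0,-20],"dr": [0,0,0],"hand": 1},
  {"travel": [0,0,-35],"dr": [0,0,0],"hand": 1},
  {"travel": [0,0,-40],"dr": [0,0,0],"hand": 1},
  {"travel": [0,0,-40],"dr": [0,0,0],"hand": 1},
  {"travel": [0,0,-10],"dr": [0,0,0],"hand": 1},
  {"travel": [0,0,0],"dr": [0,0,0],"hand": 1},
  {"travel": [0,0,0],"dr": [0,0,0],"hand": 1},
])

```text
t: 11.75
tool_pos: [472.6, 229.2, 200.6]
tcp_rot: [0.0, 0.707, 0.707, 0.001]
contact_force: [0.2, -0.1, -1.0]
width: 85.1
finger_force: 0.0
```

```bash
python3 - <<'E'
from h import *
i,c=look("w7",("large",(472,227,70),64),("large in",(472,227,70),58),("tub",(472,227,45),82),("mid",(573,236.5,91),50),("mid in",(573,236.5,91),44))
a=proj(c,(472,227,70)).astype(int)
cv2.imwrite("pics/c7.png",cv2.resize(i[a[1]-70:a[1]+70,a[0]-70:a[0]+210],(800,400),interpolation=cv2.INTER_CUBIC))
print(a)
E
```

```text
t 11.75 tcp [472.6 229.2 200.6] F [ 0.2 -0.1 -1. ]
large [314.5 235.3]
   [314.  229.5] 46.3 exp 43.5 [471.6 231.4  70. ]
   [316.2 233.2] 40.8 exp 43.5 [473.3 228.6  70. ]
   [314.5 236. ] 43.6 exp 43.5 [472.  226.5  70. ]
   [309.5 227.5] 46.3 exp 43.5 [468.3 232.9  70. ]
large in [314.5 235.3]
   [314.8 233.8] 38.6 exp 39.5 [472.2 228.2  70. ]
   [314.2 232. ] 39.9 exp 39.5 [471.8 229.5  70. ]
   [317.  233.5] 40.2 exp 39.5 [473.8 228.4  70. ]
   [313.  233.5] 37.7 exp 39.5 [470.9 228.4  70. ]
tub [314.7 227.7]
   [311.2 227.8] 48.0 exp 51.4 [469.3 227.   45. ]
   [314.  229.2] 50.5 exp 51.4 [471.5 225.7  45. ]
   [313.8 227.8] 49.4 exp 51.4 [471.3 227.   45. ]
   [314.5 226. ] 51.5 exp 51.4 [471.9 228.4  45. ]
mid [463.9 229.1]
   [460.  225.8] 35.2 exp 37.0 [570.1 238.8  91. ]
   [465.  233.2] 38.2 exp 37.0 [574.  233.6  91. ]
   [462.2 232.5] 35.4 exp 37.0 [572.1 234.1  91. ]
   [459.  224.2] 36.8 exp 37.0 [569.3 239.8  91. ]
mid in [463.9 229.1]
   [460.5 226.2] 34.6 exp 32.6 [570.5 238.4  91. ]
   [460.  229.5] 31.9 exp 32.6 [570.4 236.2  91. ]
   [463.2 229.5] 34.0 exp 32.6 [572.6 236.2  91. ]
   [462.8 227.5] 32.1 exp 32.6 [572.1 237.6  91. ]
[314 235]
```

View pics/c7.png

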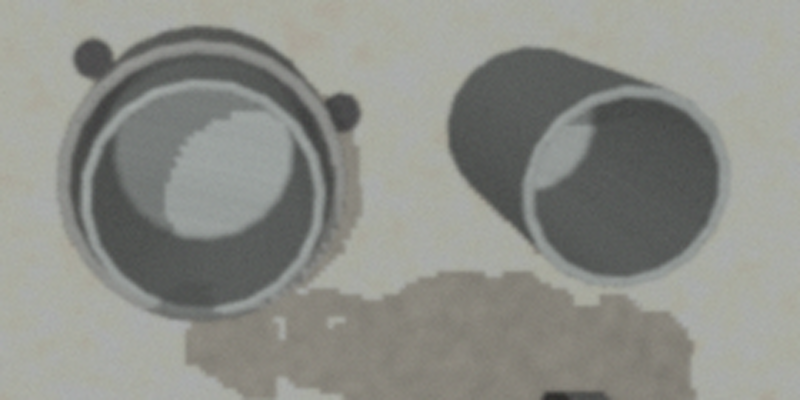

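The crop shows the large pot seated in the tub, with rim centre near (315,236), world (472.5,226.4). The middle pot is upright at (463,231), world (573,235.3). I'll grasp it again.

Call:
arm_command([
  {"travel": [2,25,0],"dr": [0,0,0],"hand": 1},
  {"travel": [2,35,0],"dr": [0,0,0],"hand": 1},
  {"travel": [2,30,0],"dr": [0,0,0],"hand": 1},
  {"travel": [0,11,10],"dr": [0,0,0],"hand": 1},
  {"travel": [0,0,20],"dr": [0,0,0],"hand": 1},
  {"travel": [0,0,30],"dr": [0,0,0],"hand": 1},
  {"travel": [0,0,30],"dr": [0,0,0],"hand": 1},
  {"travel": [0,0,25],"dr": [0,0,0],"hand": 1},
  {"travel": [0,0,12],"dr": [0,0,0],"hand": 1},
  {"travel": [0,0,0],"dr": [0,0,0],"hand": 1},
  {"travel": [0,0,0],"dr": [0,0,0],"hand": 1},
  {"travel": [0,0,0],"dr": [0,0,0],"hand": 1},
])

```text
t: 12.8
tool_pos: [574.0, 235.3, 74.9]
tcp_rot: [0.0, 0.707, 0.707, 0.001]
contact_force: [0.4, 0.2, 0.3]
width: 85.2
finger_force: 0.0
```

Call:
arm_command([
  {"travel": [0,0,0],"dr": [0,0,0],"hand": 0},
  {"travel": [0,0,0],"dr": [0,0,0],"hand": 0},
  {"travel": [0,0,0],"dr": [0,0,0],"hand": 0},
  {"travel": [0,0,0],"dr": [0,0,0],"hand": 0},
  {"travel": [0,0,0],"dr": [0,0,0],"hand": 0},
  {"travel": [0,0,0],"dr": [0,0,0],"hand": 0},
])

```text
t: 13.3
tool_pos: [574.0, 235.5, 75.2]
tcp_rot: [0.001, 0.707, 0.707, 0.001]
contact_force: [-1.7, 0.0, 6.0]
width: 47.0
finger_force: 62.5
```

Call:
arm_command([
  {"travel": [0,0,-15],"dr": [0,0,0],"hand": 0},
  {"travel": [0,0,-25],"dr": [0,0,0],"hand": 0},
  {"travel": [0,0,-30],"dr": [0,0,0],"hand": 0},
  {"travel": [0,0,-30],"dr": [0,0,0],"hand": 0},
  {"travel": [0,0,0],"dr": [0,0,0],"hand": 0},
  {"travel": [0,0,0],"dr": [0,0,0],"hand": 0},
  {"travel": [0,0,0],"dr": [0,0,0],"hand": 0},
])

```text
t: 13.88
tool_pos: [573.1, 235.0, 172.3]
tcp_rot: [-0.0, 0.707, 0.707, -0.0]
contact_force: [-1.2, 0.4, -2.3]
width: 47.1
finger_force: 62.1
```

```bash
cat >> h.py <<'E'
from scipy.optimize import least_squares
def fit(img,c,P,D,ang=(0,360),sgn=1,w=.3):
    """known-diameter circle at height P[2]: strongest edge along world-plane rays (sgn=+1 dark->bright outwards), robust fit"""
    g=cv2.GaussianBlur(cv2.cvtColor(img,cv2.COLOR_BGR2GRAY),(3,3),0).astype(np.float32);C=np.array(P[:2],float);rr=np.arange(D/2*(1-w),D/2*(1+w),.25)
    for _ in range(3):
        pts=[]
        for a in np.radians(np.arange(ang[0],ang[1],5)):
            W=np.c_[C[0]+rr*np.cos(a),C[1]+rr*np.sin(a)]
            uv=np.array([proj(c,(x,y,P[2])) for x,y in W],np.float32)
            d=np.gradient(cv2.remap(g,uv[:,:1].copy(),uv[:,1:].copy(),cv2.INTER_LINEAR)[:,0])*sgn
            k=d.argmax()
            if d[k]>.5: pts.append(W[k])
        pts=np.array(pts)
        r=least_squares(lambda v:np.hypot(*(pts-v[:2]).T)-D/2,C,loss="soft_l1",f_scale=.5)
        C=r.x; w=max(w*.6,.12); rr=np.arange(D/2*(1-w),D/2*(1+w),.25)
    e=np.abs(np.hypot(*(pts-C).T)-D/2);print("fit",C.round(1),"n",len(pts),"med err",np.median(e).round(2))
    return C
E
python3 - <<'E'
from h import *
i=cv2.imread("pics/w7.png")
s=sensors.observe();t=s["tool_pos"];i,c=look("w8")
print(t);fit(i,c,t+[0,2,15.8],44);fit(i,c,t+[0,2,15.8],50,sgn=-1)
print("large");fit(i,c,(472.5,226.5,70),58)
E
```

```text
t 13.8833 tcp [573.1 235.  172.3] F [-1.2  0.4 -2.3]
[573.06865649 234.98339947 172.32149928]
fit [574.  234.7] n 72 med err 0.59
fit [573.7 234.7] n 65 med err 0.81
large
fit [472.8 227.5] n 64 med err 0.23
```

Call:
arm_command([
  {"travel": [-1,-18,0],"dr": [0,0,0],"hand": 0},
  {"travel": [-2,-28,0],"dr": [0,0,0],"hand": 0},
  {"travel": [-3,-30,0],"dr": [0,0,0],"hand": 0},
  {"travel": [-2,-18,0],"dr": [0,0,0],"hand": 0},
  {"travel": [0,-7,0],"dr": [0,0,0],"hand": 0},
  {"travel": [0,0,8],"dr": [0,0,0],"hand": 0},
  {"travel": [0,0,6],"dr": [0,0,0],"hand": 0},
  {"travel": [0,0,0],"dr": [0,0,0],"hand": 0},
  {"travel": [0,0,0],"dr": [0,0,0],"hand": 0},
  {"travel": [0,0,0],"dr": [0,0,0],"hand": 0},
])

```text
t: 14.77
tool_pos: [472.8, 227.0, 158.6]
tcp_rot: [-0.0, 0.707, 0.707, -0.001]
contact_force: [-0.4, -0.2, -1.3]
width: 47.2
finger_force: 62.4
```

```bash
python3 - <<'E'
from h import *
s=sensors.observe();t=s["tool_pos"];i,c=look("w9")
fit(i,c,t+[0.8,0,15.8],44);fit(i,c,t+[0.8,0,15.8],50,sgn=-1)
cs=camera_info("side");j=capture("side");cv2.imwrite("pics/s9.png",j)
g=cv2.GaussianBlur(cv2.cvtColor(j,cv2.COLOR_BGR2GRAY),(3,3),0).astype(int)
for z,D,P in((t[2]-40,50,t),(62,64,(472.5,227)),):
    p=proj(cs,(P[0],P[1]-D/2,z));r=int(round(p[1]));x=int(p[0]);row=g[r-1:r+2,x-25:x+26].mean(0);d=np.diff(row)
    print(p.round(1),[(x-25+k+.5,int(d[k])) for k in np.argsort(-abs(d))[:6]])
E
```

```text
t 14.7667 tcp [472.8 227.  158.6] F [-0.4 -0.2 -1.3]
fit [473.7 226.7] n 72 med err 0.6
fit [473.5 226.7] n 61 med err 0.66
[271.7 164.4] [(np.float64(281.5), 31), (np.float64(282.5), 29), (np.float64(246.5), -16), (np.float64(259.5), -12), (np.float64(280.5), 11), (np.float64(260.5), -9)]
[272.9 189.4] [(np.float64(256.5), -21), (np.float64(288.5), 21), (np.float64(287.5), 20), (np.float64(255.5), -19), (np.float64(286.5), 15), (np.float64(257.5), -13)]
```

Call:
arm_command([
  {"travel": [0.3,-0.6,8],"dr": [0,0,0],"hand": 0},
  {"travel": [0,0,10],"dr": [0,0,0],"hand": 0},
  {"travel": [0,0,8],"dr": [0,0,0],"hand": 0},
  {"travel": [0,0,0],"dr": [0,0,0],"hand": 0},
  {"travel": [0,0,0],"dr": [0,0,0],"hand": 0},
])

```text
t: 15.28
tool_pos: [471.1, 227.2, 131.9]
tcp_rot: [-0.0, 0.707, 0.707, -0.001]
contact_force: [0.5, 0.4, -1.5]
width: 47.0
finger_force: 62.4
```

Call:
arm_command([
  {"travel": [0,0.6,12],"dr": [0,0,0],"hand": 0},
  {"travel": [0,0,15],"dr": [0,0,0],"hand": 0},
  {"travel": [0,0,13],"dr": [0,0,0],"hand": 0},
  {"travel": [0,0,7],"dr": [0,0,0],"hand": 0},
  {"travel": [0,0,0],"dr": [0,0,0],"hand": 0},
  {"travel": [0,0,0],"dr": [0,0,0],"hand": 0},
])

```text
t: 15.78
tool_pos: [472.0, 227.3, 85.8]
tcp_rot: [-0.0, 0.707, 0.707, -0.0]
contact_force: [-0.4, -0.8, -1.3]
width: 47.2
finger_force: 62.4
```

Call:
arm_command([
  {"travel": [0,0,3],"dr": [0,0,0],"hand": 0},
  {"travel": [0,0,2.5],"dr": [0,0,0],"hand": 0},
  {"travel": [0,0,0],"dr": [0,0,0],"hand": 0},
  {"travel": [0,0,0],"dr": [0,0,0],"hand": 0},
])

```text
t: 16.12
tool_pos: [472.4, 227.5, 81.0]
tcp_rot: [0.0, 0.707, 0.707, 0.0]
contact_force: [0.4, 1.0, -1.5]
width: 47.3
finger_force: 62.4
```

Call:
arm_command([
  {"travel": [0,0,2],"dr": [0,0,0],"hand": 0},
  {"travel": [0,0,0],"dr": [0,0,0],"hand": 0},
  {"travel": [0,0,0],"dr": [0,0,0],"hand": 1},
  {"travel": [0,0,0],"dr": [0,0,0],"hand": 1},
  {"travel": [0,0,0],"dr": [0,0,0],"hand": 1},
  {"travel": [0,0,0],"dr": [0,0,0],"hand": 1},
  {"travel": [0,0,-20],"dr": [0,0,0],"hand": 1},
  {"travel": [0,0,-35],"dr": [0,0,0],"hand": 1},
  {"travel": [0,0,-40],"dr": [0,0,0],"hand": 1},
  {"travel": [0,0,-40],"dr": [0,0,0],"hand": 1},
  {"travel": [0,0,0],"dr": [0,0,0],"hand": 1},
  {"travel": [0,0,0],"dr": [0,0,0],"hand": 1},
])

```text
t: 17.12
tool_pos: [473.6, 227.9, 217.5]
tcp_rot: [0.001, 0.707, 0.707, 0.003]
contact_force: [0.2, 0.2, -0.3]
width: 85.3
finger_force: 0.0
```

```bash
python3 - <<'E'
from h import *
i,c=look("w10");fit(i,c,(472.5,227,95),44);fit(i,c,(472.5,227,95),50,sgn=-1);fit(i,c,(472.5,227,70),58);fit(i,c,(650.5,117,112),30);print(proj(c,(650.5,117,112)))
E
```

```text
t 17.1167 tcp [473.6 227.9 217.5] F [ 0.2  0.2 -0.3]
fit [471.6 227.8] n 71 med err 0.18
fit [470.9 227.8] n 72 med err 0.65
fit [472.  227.2] n 72 med err 0.34
fit [650.  117.8] n 36 med err 0.3
[551.21762545 384.08035298]
```

Call:
arm_command([
  {"travel": [-10,16,-3],"dr": [0,0,0],"hand": 1},
  {"travel": [-18,29,-5],"dr": [0,0,0],"hand": 1},
  {"travel": [-20,32,0],"dr": [0,0,0],"hand": 1},
  {"travel": [-20,32,0],"dr": [0,0,0],"hand": 1},
  {"travel": [-20,32,0],"dr": [0,0,0],"hand": 1},
  {"travel": [-15,24,0],"dr": [0,0,0],"hand": 1},
  {"travel": [-8,13,0],"dr": [0,0,0],"hand": 1},
  {"travel": [0,0,0],"dr": [0,0,0],"hand": 1},
  {"travel": [0,0,0],"dr": [0,0,0],"hand": 1},
  {"travel": [0,0,0],"dr": [0,0,0],"hand": 1},
])

```text
t: 18.0
tool_pos: [649.4, 116.8, 220.1]
tcp_rot: [-0.001, 0.707, 0.707, -0.001]
contact_force: [0.0, -0.6, -0.1]
width: 85.5
finger_force: 0.0
```

```bash
python3 - <<'E'
from h import *
i,c=look("w11",("small",(650.5,117,112),36));fit(i,c,(650.5,117,112),30);fit(i,c,(650.5,117,112),36,sgn=-1)
E
```

```text
t 18.0 tcp [649.4 116.8 220.1] F [ 0.  -0.6 -0.1]
small [317.6 239.9]
   [318.2 238.5] 25.0 exp 26.6 [650.9 118.  112. ]
   [318. 234.] 25.6 exp 26.6 [650.8 121.1 112. ]
   [318.5 240.8] 27.0 exp 26.6 [651.1 116.4 112. ]
   [321.8 241.2] 25.8 exp 26.6 [653.3 116.1 112. ]
fit [651.  117.7] n 72 med err 0.19
fit [650.3 117.2] n 49 med err 0.36
```

Call:
arm_command([
  {"travel": [0.7,1.3,15],"dr": [0,0,0],"hand": 1},
  {"travel": [0,0,30],"dr": [0,0,0],"hand": 1},
  {"travel": [0,0,35],"dr": [0,0,0],"hand": 1},
  {"travel": [0,0,30],"dr": [0,0,0],"hand": 1},
  {"travel": [0,0,17],"dr": [0,0,0],"hand": 1},
  {"travel": [0,0,0],"dr": [0,0,0],"hand": 1},
  {"travel": [0,0,0],"dr": [0,0,0],"hand": 1},
  {"travel": [0,0,0],"dr": [0,0,0],"hand": 1},
])

```text
t: 18.72
tool_pos: [652.1, 117.8, 97.3]
tcp_rot: [0.001, 0.707, 0.707, 0.001]
contact_force: [0.5, -0.4, 0.2]
width: 85.4
finger_force: 0.0
```

Call:
arm_command([
  {"travel": [0,0,0],"dr": [0,0,0],"hand": 0},
  {"travel": [0,0,0],"dr": [0,0,0],"hand": 0},
  {"travel": [0,0,0],"dr": [0,0,0],"hand": 0},
  {"travel": [0,0,0],"dr": [0,0,0],"hand": 0},
  {"travel": [0,0,0],"dr": [0,0,0],"hand": 0},
  {"travel": [0,0,0],"dr": [0,0,0],"hand": 0},
  {"travel": [0,0,0],"dr": [0,0,0],"hand": 0},
])

```text
t: 19.3
tool_pos: [652.0, 117.1, 95.9]
tcp_rot: [0.0, 0.707, 0.707, 0.001]
contact_force: [-0.9, -0.7, 5.0]
width: 32.9
finger_force: 60.3
```

Call:
arm_command([
  {"travel": [0,0,-15],"dr": [0,0,0],"hand": 0},
  {"travel": [0,0,-25],"dr": [0,0,0],"hand": 0},
  {"travel": [0,0,-35],"dr": [0,0,0],"hand": 0},
  {"travel": [0,0,-35],"dr": [0,0,0],"hand": 0},
  {"travel": [0,0,-15],"dr": [0,0,0],"hand": 0},
  {"travel": [0,0,0],"dr": [0,0,0],"hand": 0},
  {"travel": [0,0,0],"dr": [0,0,0],"hand": 0},
])

```text
t: 19.88
tool_pos: [651.9, 117.1, 219.8]
tcp_rot: [0.0, 0.707, 0.707, 0.0]
contact_force: [1.1, 1.0, -1.8]
width: 33.0
finger_force: 60.0
```

```bash
python3 - <<'E'
from h import *
s=sensors.observe();t=s["tool_pos"];print(t,s["width"]);i,c=look("w12")
for h in(15,18):fit(i,c,t+[0,0,h],30);fit(i,c,t+[0,0,h],36,sgn=-1)
E
```

```text
[651.89558285 117.10037453 219.83323452] 32.95365748320506
t 19.8833 tcp [651.9 117.1 219.8] F [ 1.1  1.  -1.8]
fit [652.6 117. ] n 72 med err 0.24
fit [652.5 116.5] n 68 med err 0.57
fit [652.8 118.1] n 72 med err 0.54
fit [652.7 117.7] n 70 med err 0.55
```

Call:
arm_command([
  {"travel": [9,-15,0],"dr": [0,0,0],"hand": 0},
  {"travel": [17,-28,0],"dr": [0,0,0],"hand": 0},
  {"travel": [19,-31,0],"dr": [0,0,0],"hand": 0},
  {"travel": [19,-31,0],"dr": [0,0,0],"hand": 0},
  {"travel": [19,-31,0],"dr": [0,0,0],"hand": 0},
  {"travel": [17,-28,0],"dr": [0,0,0],"hand": 0},
  {"travel": [10,-17,0],"dr": [0,0,0],"hand": 0},
  {"travel": [0,0,8],"dr": [0,0,0],"hand": 0},
  {"travel": [0,0,7],"dr": [0,0,0],"hand": 0},
  {"travel": [0,0,0],"dr": [0,0,0],"hand": 0},
  {"travel": [0,0,0],"dr": [0,0,0],"hand": 0},
  {"travel": [0,0,0],"dr": [0,0,0],"hand": 0},
])

```text
t: 20.93
tool_pos: [471.1, 226.3, 203.6]
tcp_rot: [-0.0, 0.708, 0.707, -0.001]
contact_force: [0.9, -1.0, -0.4]
width: 32.9
finger_force: 60.2
```

```bash
python3 - <<'E'
from h import *
s=sensors.observe();t=s["tool_pos"];i,c=look("w13")
fit(i,c,t+[0.7,0,16.1],30);fit(i,c,(471.6,227.8,95),50,sgn=-1,ang=(10,170))
fit(i,c,(471.6,227.8,95),44,ang=(20,160))
E
```

```text
t 20.9333 tcp [471.1 226.3 203.6] F [ 0.9 -1.  -0.4]
fit [472.  226.5] n 72 med err 0.45
fit [471.6 227. ] n 32 med err 0.14
fit [471.5 227.7] n 27 med err 0.12
```

Call:
arm_command([
  {"travel": [1,-0.3,8],"dr": [0,0,0],"hand": 0},
  {"travel": [0,0,10],"dr": [0,0,0],"hand": 0},
  {"travel": [0,0,6],"dr": [0,0,0],"hand": 0},
  {"travel": [0,0,0],"dr": [0,0,0],"hand": 0},
  {"travel": [0,0,0],"dr": [0,0,0],"hand": 0},
])

```text
t: 21.4
tool_pos: [469.9, 227.9, 179.7]
tcp_rot: [-0.0, 0.707, 0.707, -0.001]
contact_force: [0.0, -0.9, -0.6]
width: 33.1
finger_force: 60.2
```

Call:
arm_command([
  {"travel": [0,0.7,12],"dr": [0,0,0],"hand": 0},
  {"travel": [0,0,18],"dr": [0,0,0],"hand": 0},
  {"travel": [0,0,18],"dr": [0,0,0],"hand": 0},
  {"travel": [0,0,14],"dr": [0,0,0],"hand": 0},
  {"travel": [0,0,8],"dr": [0,0,0],"hand": 0},
  {"travel": [0,0,0],"dr": [0,0,0],"hand": 0},
  {"travel": [0,0,0],"dr": [0,0,0],"hand": 0},
])

```text
t: 21.98
tool_pos: [470.9, 228.1, 110.7]
tcp_rot: [-0.0, 0.707, 0.707, -0.0]
contact_force: [0.5, 0.5, -0.9]
width: 33.3
finger_force: 60.2
```

Call:
arm_command([
  {"travel": [0,0,3],"dr": [0,0,0],"hand": 0},
  {"travel": [0,0,1.5],"dr": [0,0,0],"hand": 0},
  {"travel": [0,0,0],"dr": [0,0,0],"hand": 0},
  {"travel": [0,0,0],"dr": [0,0,0],"hand": 0},
])

```text
t: 22.32
tool_pos: [471.2, 228.2, 106.8]
tcp_rot: [0.0, 0.707, 0.707, 0.0]
contact_force: [-0.4, 0.1, -1.1]
width: 32.4
finger_force: 60.2
```

Call:
arm_command([
  {"travel": [0,0,2.5],"dr": [0,0,0],"hand": 0},
  {"travel": [0,0,0],"dr": [0,0,0],"hand": 0},
  {"travel": [0,0,0],"dr": [0,0,0],"hand": 1},
  {"travel": [0,0,0],"dr": [0,0,0],"hand": 1},
  {"travel": [0,0,0],"dr": [0,0,0],"hand": 1},
  {"travel": [0,0,0],"dr": [0,0,0],"hand": 1},
  {"travel": [0,0,0],"dr": [0,0,0],"hand": 1},
  {"travel": [0,0,-20],"dr": [0,0,0],"hand": 1},
  {"travel": [0,0,-35],"dr": [0,0,0],"hand": 1},
  {"travel": [0,0,-40],"dr": [0,0,0],"hand": 1},
  {"travel": [0,0,-15],"dr": [0,0,0],"hand": 1},
  {"travel": [0,0,0],"dr": [0,0,0],"hand": 1},
])

```text
t: 23.32
tool_pos: [472.7, 228.8, 219.8]
tcp_rot: [0.002, 0.707, 0.707, 0.004]
contact_force: [-1.0, 1.2, 0.8]
width: 85.6
finger_force: 0.0
```

```bash
python3 - <<'E'
from h import *
i,c=look("w14")
for h in (120,124):fit(i,c,(471.5,228,h),30);fit(i,c,(471.5,228,h),36,sgn=-1)
fit(i,c,(471.5,228,95),44)
E
```

```text
t 23.3167 tcp [472.7 228.8 219.8] F [-1.   1.2  0.8]
fit [470.  228.9] n 72 med err 0.25
fit [469.7 228.8] n 69 med err 0.57
fit [470. 230.] n 72 med err 0.32
fit [469.5 229.8] n 69 med err 0.83
fit [471.6 227.7] n 72 med err 0.31
```

Call:
arm_command([
  {"travel": [-15,0,0],"dr": [0,0,0],"hand": 1},
  {"travel": [-30,0,10],"dr": [0,0,0],"hand": 1},
  {"travel": [-38,0,15],"dr": [0,0,0],"hand": 1},
  {"travel": [-38,-1,15],"dr": [0,0,0],"hand": 1},
  {"travel": [-38,-2,15],"dr": [0,0,0],"hand": 1},
  {"travel": [-35,-1,15],"dr": [0,0,0],"hand": 1},
  {"travel": [-25,0,10],"dr": [0,0,0],"hand": 1},
  {"travel": [-11,0,0],"dr": [0,0,0],"hand": 1},
  {"travel": [0,0,0],"dr": [0,0,0],"hand": 1},
  {"travel": [0,0,0],"dr": [0,0,0],"hand": 1},
  {"travel": [0,0,0],"dr": [0,0,0],"hand": 1},
])

```text
t: 24.28
tool_pos: [467.2, -0.8, 134.1]
tcp_rot: [-0.0, 0.707, 0.707, 0.0]
contact_force: [0.3, 0.2, -0.3]
width: 85.3
finger_force: 0.0
```

```bash
python3 - <<'E'
from h import *
i,c=look("w15",("lid",(467,-2,15),54))
fit(i,c,(467,-2,15),54)
for z in(40,):fit(i,c,(467,-2,z),20,sgn=-1,w=.5);print(proj(c,(467,-2,z)))
m=cv2.inRange(i,(0,0,0),(50,50,50));n,l,st,ce=cv2.connectedComponentsWithStats(m)
print([(st[k].tolist(),ce[k].round(1).tolist(),ray(c,ce[k],15).round(1).tolist()) for k in range(1,n) if 800<st[k][4]<20000])
E
```

```text
t 24.2833 tcp [467.2  -0.8 134.1] F [ 0.3  0.2 -0.3]
lid [315.2 237.9]
   [312.5 236. ] 37.1 exp 38.3 [465.1  -0.6  15. ]
   [312.8 234.2] 38.3 exp 38.3 [465.3   0.7  15. ]
   [314.2 236.2] 36.0 exp 38.3 [466.3  -0.8  15. ]
   [312.5 238.5] 39.0 exp 38.3 [465.1  -2.4  15. ]
fit [465.2  -1.4] n 72 med err 0.36
fit [464.7  -2.4] n 28 med err 0.74
[315.1028628  247.63495219]
[]
```

Call:
arm_command([
  {"travel": [-0.6,-1.8,15],"dr": [0,0,0],"hand": 1},
  {"travel": [0,0,30],"dr": [0,0,0],"hand": 1},
  {"travel": [0,0,32],"dr": [0,0,0],"hand": 1},
  {"travel": [0,0,22],"dr": [0,0,0],"hand": 1},
  {"travel": [0,0,10],"dr": [0,0,0],"hand": 1},
  {"travel": [0,0,0],"dr": [0,0,0],"hand": 1},
  {"travel": [0,0,0],"dr": [0,0,0],"hand": 1},
  {"travel": [0,0,0],"dr": [0,0,0],"hand": 1},
  {"travel": [0,0,0],"dr": [0,0,0],"hand": 1},
])

```text
t: 25.08
tool_pos: [466.6, -2.4, 27.1]
tcp_rot: [0.001, 0.707, 0.707, 0.001]
contact_force: [0.5, -0.6, 0.3]
width: 85.2
finger_force: 0.0
```

Call:
arm_command([
  {"travel": [0.6,-1,5],"dr": [0,0,0],"hand": 1},
  {"travel": [0,0,3],"dr": [0,0,0],"hand": 1},
  {"travel": [0,0,0],"dr": [0,0,0],"hand": 0},
  {"travel": [0,0,0],"dr": [0,0,0],"hand": 0},
  {"travel": [0,0,0],"dr": [0,0,0],"hand": 0},
  {"travel": [0,0,0],"dr": [0,0,0],"hand": 0},
  {"travel": [0,0,0],"dr": [0,0,0],"hand": 0},
  {"travel": [0,0,0],"dr": [0,0,0],"hand": 0},
  {"travel": [0,0,0],"dr": [0,0,0],"hand": 0},
  {"travel": [0,0,0],"dr": [0,0,0],"hand": 0},
])

```text
t: 25.92
tool_pos: [464.4, -1.9, 17.1]
tcp_rot: [0.0, 0.707, 0.707, 0.0]
contact_force: [0.9, 0.0, 1.4]
width: 17.9
finger_force: 58.7
```

Call:
arm_command([
  {"travel": [0,0,-15],"dr": [0,0,0],"hand": 0},
  {"travel": [0,0,-30],"dr": [0,0,0],"hand": 0},
  {"travel": [0,0,-38],"dr": [0,0,0],"hand": 0},
  {"travel": [0,0,-38],"dr": [0,0,0],"hand": 0},
  {"travel": [0,0,-30],"dr": [0,0,0],"hand": 0},
  {"travel": [0,0,-10],"dr": [0,0,0],"hand": 0},
  {"travel": [0,0,0],"dr": [0,0,0],"hand": 0},
  {"travel": [0,0,0],"dr": [0,0,0],"hand": 0},
  {"travel": [0,0,0],"dr": [0,0,0],"hand": 0},
])

```text
t: 26.67
tool_pos: [463.3, -1.8, 175.0]
tcp_rot: [-0.002, 0.707, 0.707, -0.001]
contact_force: [1.1, 0.5, -2.1]
width: 18.0
finger_force: 58.7
```

```bash
python3 - <<'E'
from h import *
t=sensors.observe()["tool_pos"];i,c=look("w16")
fit(i,c,t+[0,0,-2],54,ang=(20,160));fit(i,c,t+[0,0,-2],54)
E
```

```text
t 26.6667 tcp [463.3  -1.8 175. ] F [ 1.1  0.5 -2.1]
fit [463.9  -1.1] n 28 med err 0.26
fit [463.8  -0.9] n 69 med err 0.54
```

Call:
arm_command([
  {"travel": [15,0,0],"dr": [0,0,0],"hand": 0},
  {"travel": [30,0,0],"dr": [0,0,0],"hand": 0},
  {"travel": [38,1,0],"dr": [0,0,0],"hand": 0},
  {"travel": [38,1,0],"dr": [0,0,0],"hand": 0},
  {"travel": [38,1,0],"dr": [0,0,0],"hand": 0},
  {"travel": [35,1,0],"dr": [0,0,0],"hand": 0},
  {"travel": [25,1,0],"dr": [0,0,0],"hand": 0},
  {"travel": [11,0,0],"dr": [0,0,0],"hand": 0},
  {"travel": [0,0,0],"dr": [0,0,0],"hand": 0},
  {"travel": [0,0,0],"dr": [0,0,0],"hand": 0},
  {"travel": [0,0,0],"dr": [0,0,0],"hand": 0},
  {"travel": [0,0,0],"dr": [0,0,0],"hand": 0},
])

```text
t: 27.72
tool_pos: [469.3, 226.7, 177.5]
tcp_rot: [0.0, 0.708, 0.706, -0.0]
contact_force: [0.1, -0.4, -0.5]
width: 17.5
finger_force: 58.7
```

```bash
python3 - <<'E'
from h import *
t=sensors.observe()["tool_pos"];i,c=look("w17")
fit(i,c,t+[0,0,-2],54,ang=(20,160));fit(i,c,(470,228.9,120),36,ang=(20,160),sgn=-1);fit(i,c,(471.6,227.7,95),44,ang=(30,150))
cs=camera_info("side");j=capture("side");cv2.imwrite("pics/s17.png",j)
g=cv2.GaussianBlur(cv2.cvtColor(j,cv2.COLOR_BGR2GRAY),(3,3),0).astype(int)
for n,z,D,P in(("disc",t[2]-4.6,54,t),("small",110,36,(470,228.9)),("mid",82,50,(471.6,227.8))):
    p=proj(cs,(P[0],P[1]-D/2,z));r=int(round(p[1]));x=int(p[0]);row=g[r-1:r+2,x-20:x+21].mean(0);d=np.diff(row)
    print(n,p.round(1),[(x-20+k+.5,int(d[k])) for k in np.argsort(-abs(d))[:6]])
E
```

```text
t 27.7167 tcp [469.3 226.7 177.5] F [ 0.1 -0.4 -0.5]
fit [469.9 227.7] n 28 med err 0.5
fit [470.2 228.2] n 26 med err 0.14
fit [471.5 227.5] n 24 med err 0.12
disc [269.1 141. ] [(np.float64(258.5), -28), (np.float64(257.5), -27), (np.float64(259.5), -18), (np.float64(256.5), -18), (np.float64(273.5), 16), (np.float64(279.5), -14)]
small [270.2 166.7] [(np.float64(277.5), 24), (np.float64(261.5), -24), (np.float64(278.5), 22), (np.float64(262.5), -22), (np.float64(260.5), -10), (np.float64(276.5), 10)]
mid [271.8 179.8] [(np.float64(258.5), -24), (np.float64(284.5), 23), (np.float64(259.5), -23), (np.float64(285.5), 19), (np.float64(283.5), 17), (np.float64(257.5), -13)]
```

Call:
arm_command([
  {"travel": [0.8,0.3,10],"dr": [0,0,0],"hand": 0},
  {"travel": [0,0,14],"dr": [0,0,0],"hand": 0},
  {"travel": [0,0,10],"dr": [0,0,0],"hand": 0},
  {"travel": [0,0,0],"dr": [0,0,0],"hand": 0},
  {"travel": [0,0,0],"dr": [0,0,0],"hand": 0},
  {"travel": [0,0,0],"dr": [0,0,0],"hand": 0},
  {"travel": [0,0,0],"dr": [0,0,0],"hand": 0},
])

```text
t: 28.4
tool_pos: [469.8, 229.0, 144.4]
tcp_rot: [0.0, 0.707, 0.707, 0.0]
contact_force: [0.4, 0.3, -1.6]
width: 18.1
finger_force: 58.7
```

Call:
arm_command([
  {"travel": [-0.5,0,5],"dr": [0,0,0],"hand": 0},
  {"travel": [0,0,5],"dr": [0,0,0],"hand": 0},
  {"travel": [0,0,3],"dr": [0,0,0],"hand": 0},
  {"travel": [0,0,0],"dr": [0,0,0],"hand": 0},
  {"travel": [0,0,0],"dr": [0,0,0],"hand": 0},
  {"travel": [0,0,0],"dr": [0,0,0],"hand": 0},
])

```text
t: 28.9
tool_pos: [469.5, 228.4, 130.8]
tcp_rot: [0.0, 0.707, 0.707, 0.0]
contact_force: [-0.0, 0.4, -1.0]
width: 17.9
finger_force: 58.7
```

Call:
arm_command([
  {"travel": [0,0,2],"dr": [0,0,0],"hand": 0},
  {"travel": [0,0,2],"dr": [0,0,0],"hand": 0},
  {"travel": [0,0,0],"dr": [0,0,0],"hand": 0},
  {"travel": [0,0,0],"dr": [0,0,0],"hand": 0},
  {"travel": [0,0,0],"dr": [0,0,0],"hand": 0},
])

```text
t: 29.32
tool_pos: [469.6, 228.5, 127.1]
tcp_rot: [0.0, 0.707, 0.707, 0.0]
contact_force: [0.1, -0.0, 1.4]
width: 17.8
finger_force: 58.9
```

It is at the expected closed height of 127.1. I'll release, rise clear and check.

Call:
arm_command([
  {"travel": [0,0,1],"dr": [0,0,0],"hand": 0},
  {"travel": [0,0,0],"dr": [0,0,0],"hand": 0},
  {"travel": [0,0,0],"dr": [0,0,0],"hand": 1},
  {"travel": [0,0,0],"dr": [0,0,0],"hand": 1},
  {"travel": [0,0,0],"dr": [0,0,0],"hand": 1},
  {"travel": [0,0,0],"dr": [0,0,0],"hand": 1},
  {"travel": [0,0,0],"dr": [0,0,0],"hand": 1},
  {"travel": [0,0,-20],"dr": [0,0,0],"hand": 1},
  {"travel": [0,0,-30],"dr": [0,0,0],"hand": 1},
  {"travel": [0,0,-35],"dr": [0,0,0],"hand": 1},
  {"travel": [0,0,-20],"dr": [0,0,0],"hand": 1},
  {"travel": [0,0,0],"dr": [0,0,0],"hand": 1},
])

```text
t: 30.32
tool_pos: [471.0, 229.0, 236.9]
tcp_rot: [0.002, 0.707, 0.707, 0.004]
contact_force: [0.8, -0.6, 0.9]
width: 85.4
finger_force: 0.0
```

```bash
python3 - <<'E'
from h import *
i,c=look("w18");fit(i,c,(470,228.5,125),54)
cs=camera_info("side");j=capture("side");p=proj(cs,(471,227,80)).astype(int)
a=cv2.resize(j[p[1]-45:p[1]+45,p[0]-45:p[0]+45],(400,400),interpolation=cv2.INTER_CUBIC);q=proj(c,(470,228.5,120)).astype(int)
b=cv2.resize(i[q[1]-90:q[1]+90,q[0]-90:q[0]+90],(400,400))
cv2.imwrite("pics/m18.png",np.hstack([a,b]))
for n,P in(("disc bot",(470,228.5,120)),("mid rim",(471.6,227.7,95)),("large rim",(472,227,70)),("tub",(471.5,227,45))):print(n,((proj(cs,P)-p+45)*400/90).round())
E
```

```text
t 30.3167 tcp [471.  229.  236.9] F [ 0.8 -0.6  0.9]
fit [470.3 229.6] n 72 med err 0.46
disc bot [197. 127.]
mid rim [202. 174.]
large rim [205. 220.]
tub [207. 264.]
```

View pics/m18.png

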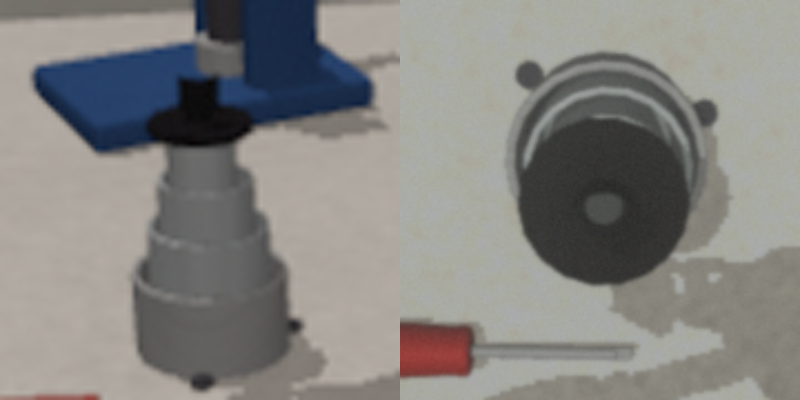

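The side crop shows the stack nested in even steps in the tub, with the lid flat at (199,127), exactly where predicted (197,127). I'll hand it in.

```bash
python3 -c "
from bench import arm
print(arm.job_done())"
```

```text
the job is handed in; nothing more can be done
None
```

The three pots are nested in size order in the tub without the spindle, the small pot is closed with the lid fully down, and I handed the job in at about 30 s of the 72 s allowed; no verdict came back.

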